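Hold a V-block against a spring fence

TASK

Lay the steel V-block flat on the fixture's base plate with its groove upward, square to the sliding fence and lined up with the round hole in it, and push the fence back with it until the pointer on the fence stands between the two small upright pins (about 9 N). Then be my third hand: finish while still holding the block there, pressing steadily, so that I can clamp it. Never drive the fence to its back stop, touch it only with the block, and leave the jar, the round bar and the sleeve where they are.

Things in the scene. Friction and masses are not known exactly. Their poses are not given: they have to be found in the camera images.
- v_block: Loose bare steel V-block, 40 (x) x 44 (y) x 30 (z) mm, about 0.3 kg, groove up on the worktop. Origin: centre of its underside, z up. The V groove runs along its x axis, open at both flat end faces (x = -20, +20 mm; alike, so a half turn about z makes no difference); the flat full-height sides y = -22, +22 mm are the ones to grip.
- fixture: Steel fixture fixed to the worktop. Origin on the worktop, z up; +x is the pressing direction, away from the robot. Base plate x -95 to 90, y -85 to 85 mm, its top at z = 12 mm, bare for x -75 to 20 mm. On it: the sliding fence; a bracket behind (x 74 to 86, top z = 60); a scale block at left (x 8 to 64, y 71 to 81, top z = 58) with two pins 10 mm apart, tops at z = 70 mm.
- seat (a point): Point on top of the fixture's base plate, in the free area in front of the fence: 50 mm in front of the fence's resting face, on the line of the fence's hole. Axes as the fixture's.
- fence_face (a point): On the sliding fence and moving with it: middle of its front face's bottom edge, about level with the base plate's top. Axes as the fixture's (+x into the fence). Fence: steel plate 118 mm wide, 14 mm thick, top 46 mm above the base plate, with an 18 mm round hole along x on its centre line, 26 mm above the base plate.
- fence (a joint): Travel of the fence along fixture +x in m: 0 at rest, 0.030 at its back stop. Springs return it, 0.6 N per mm from zero: 9 N at 15 mm. Its pointer, a thin rod at the fence's left end at mid thickness, stands at the first pin at 0.010 (6 N), at the second at 0.020 (12 N).
- dye_jar: Bystander: amber jar with white cap, 51 mm wide, 65 mm tall; origin centre of underside. Leave it alone.
- steel_bar: Bystander: round steel bar 16 mm thick, 170 mm long along its y axis, lying on the worktop; origin centre, underside. Leave it alone.
- sleeve: Bystander: turned steel sleeve, 64 mm across, 49 mm tall, standing; origin centre of underside. Leave it alone.
Mind the look-alikes: they are no part of the job. What is meant by the v_block is not green, turquoise or yellow, and is the smaller of those in its own colour.

How it is judged:
At the end, for the whole second after the job is handed in: Robot still pressing the V-block: at rest on the base plate (3 mm, tilt < 0.08), groove square to the fence (0.10 rad) and within 6 mm of its hole, 5 to 13.5 N on the fence, fence 10 to 20 mm back (pointer between the pins), robot itself not touching the fence (value of joint fence between 0.01 and 0.02 m and contact force between v_block and fence between 5 and 13.5 N and contact force between the fingers and v_block above 2 N and contact force between each of the arm, the fingers and fence below 0.3 N and linear speed of v_block below 0.01 m/s and angle between v_block's own z axis and vertical below 0.08 rad and angle between the x axis of v_block and the x axis of fence_face, either way round below 0.1 rad and y of v_block in the frame of fence_face between -0.006 and 0.006 m and z of v_block in the frame of fence_face between -0.003 and 0.003 m); the arm keeps its last pose, push and grip.
It fails at once if the fence driven to its back stop (past 27 mm) (value of joint fence above 0.027 m).
It fails at once if the robot itself pushes on the fence (contact force between any of the arm, the fingers and fence above 3 N).
It fails at once if the jar disturbed (moved over 20 mm) (distance of dye_jar from where it was at the start of the episode above 0.02 m).
It fails at once if the round bar disturbed (moved over 20 mm) (distance of steel_bar from where it was at the start of the episode above 0.02 m).
It fails at once if the sleeve disturbed (moved over 20 mm) (distance of sleeve from where it was at the start of the episode above 0.02 m).
It also fails if it takes over 48 s, if anything falls off the work surface, if the arm or the gripper's body presses on something with over 40 N, if the wrist force passes 120 N, or if a joint passes its speed limit or range.

ROBOT

A 6-joint arm with a two-finger parallel gripper is mounted at the origin on a cart in front of the work surface, level with it; the furniture and walls round the work are solid. World frame = base frame: x ahead of the robot, y to its left, z up, the work surface at z = 0. Lengths are in m, angles in rad, forces in N, time in s.
With the tool pointing down it reaches from about 0.375 to 0.9 m from the base axis. Payload 3.1 kg.
Tool frame: the origin (TCP) lies midway between the tips of the shut fingers; the grasp point (between the pads) lies 19 mm behind it; z points along the fingers, y is the line along which they close (so a half turn about z gives the same grasp; the last joint's range is limited). The gripper opens to 85 mm and grips with 20 to 120 N. Pads are 22 mm wide; open, the fingers measure 114 mm over their backs; the gripper's body (76 mm by 85 mm) begins 54 mm behind the grasp point. The pads swing forward as they close: fully open they stand 13 mm farther back than shut.
Start: joints at [-1.403, 0.527, 1.433, -0, 1.181, -0.178], TCP at [0.212, -0.588, 0.231] pointing down, gripper open.
Joint ranges: [-3.08, 3.08], [-0.75, 2.2], [0.22, 2.44], [-1.43, 4.57], [0, 2.65], [-2.85, 2.85]. Speed limits (rad/s): [2.79, 2.79, 3.14, 3.14, 3.14, 3.14].

INTERFACE

Orientations are given as a unit quaternion [x, y, z, w].
In Python, from station import manip gives the robot as it stands.
- The arm moves only by the tool drive_tool, never from a script. Its argument "motion" is a list that holds one entry, the list of rows, each a list of 5 numbers: the finger opening in mm, from 0 to 85.4, then the shift along the tool's x, y, z in units of 30 mm (1.0 is 30 mm), then the turn about the tool's z in units of 8 degrees (1.0 is 8 degrees). In form: [[[fingers, x, y, z, yaw], ...]]. A call has 1 to 10 rows; each row is the pose to reach, as a shift and turn from the pose commanded when the call began, along the tool's axes at that moment; what a row does not reach only later rows make up. A row lasts 1/10 s, in which the tool goes at most 50 mm and 8.59 degrees, less where a joint would pass 70% of its speed; a pose out of reach is approached as far as the arm can. A call with a gripper value outside its range is refused whole. The fingers move at their own pace and stop on an object; "squeeze" is the grip in N (left out, the last holds). Time passes only in rows, so rows that repeat a pose let the fingers close. It gives the time, the measured TCP pose, the force, the opening and the grip force at its end, in the units of the state.
- manip.sense(): the state, without advancing time (a new reading comes with each control period).
- manip.snapshot(name): name is "scene" or "top" or "wrist"; returns the picture (480x640x3 uint8, red, green, blue); there is no depth.
- manip.camera_model(name): a dict with "fov_y" (degrees; the focal length in pixels is half the picture's height over the tangent of half this angle, whatever the lens; pixels are square), "cx", "cy" (the principal point, pixels), "origin" and "orientation" of the camera in the world. Camera axes: x right, y up, looking along -z (the intrinsics and any distortion apply to the point x, -y, -z); pixel columns grow to the right and rows downward; lengths in m; the calibration is good to about 2 mm. A picture is of the moment at which its call begins: read the wrist's pose just before it. camera_model takes no time and is no camera call; for the wrist camera it gives the pose at the moment of the call.
- manip.sign_off(): hands the job in; it is judged then, once.
The state is a dict: "t": time; "q": joint angles; "qd": joint speeds; "tau": joint torques, N m; "tcp_pos": TCP position; "tool_rot": TCP orientation; "force": force on the tool from outside, world axes, zero at the start; "ft_torque": the same for the moment, N m; "finger_gap": opening from 0.0 (shut) to 1.0 (fully open); "gripper_force": force on a finger pad.
Only numpy, scipy, OpenCV 4.12 (cv2) and the standard library are available. Lean on these libraries where they do the work, as an engineer would, in place of code of your own. Each camera call takes 0.05 s, during which the arm holds its last target. There are 200 camera calls.

## Working session

There is one attempt and no reset: what is moved stays moved. The work goes in short steps, Python scripts to look and compute and a tool call to move; the robot and the scene stay as the last step left them, time stands still between calls to the robot, and variables do not carry over. Pictures are saved under pics/ and viewed, at most 10 in all, crops included, and the job is handed in when it is done.

Besides the shell and the picture viewer there is one more tool, called after "Call:" by a JSON object that holds its "method" and its "body", one argument or row to a line. drive_tool: Moves the arm, as the interface text tells. Its arguments: {"type":"object","properties":{"motion":{"type":"array","items":{"type":"array","items":{"type":"array","items":{"type":"number"}}}},"squeeze":{"type":"number"}},"required":["motion"]}

```bash
mkdir -p pics; ls; python3 - <<'E'
from station import manip
import cv2
for n in("scene","top"):
    cv2.imwrite(f"pics/{n}0.png",manip.snapshot(n)[:,:,::-1]); print(manip.camera_model(n))
s=manip.sense();print(s)
print(manip.camera_model("wrist"))
E
```

```text
pics
{'fov_y': 53.98895256761652, 'cx': 321.3959920425725, 'cy': 238.5708783748855, 'origin': array([-0.07107764,  0.78773006,  0.89030306]), 'orientation': array([-0.14281628,  0.37190526,  0.86435919, -0.30687648])}
{'fov_y': 46.4643408652049, 'cx': 316.8542938246797, 'cy': 248.47147638034562, 'origin': array([0.24542573, 0.1495812 , 1.37533021]), 'orientation': array([ 0.0660425 , -0.06916584, -0.70198201,  0.7057448 ])}
{'t': 0.1, 'q': array([-1.40250282e+00,  5.28357725e-01,  1.43376296e+00,  1.61368375e-05,
        1.18141921e+00, -1.78506036e-01]), 'qd': array([ 1.09087650e-03, -1.92984505e-03, -3.63042041e-03, -6.15086025e-06,
        9.94544023e-04, -9.97112833e-07]), 'tau': array([-7.16442573e-04, -4.43303776e+01, -1.78586841e+01, -2.44229150e-04,
        3.88427390e-03, -4.29304208e-06]), 'tcp_pos': array([ 0.21235037, -0.58713874,  0.23044456]), 'tool_rot': array([ 9.85003953e-01,  1.72529024e-01,  1.24329068e-05, -9.73567130e-04]), 'force': array([ 0.0270512 , -0.29078598, -0.04421153]), 'ft_torque': array([-0.00509848,  0.00540873, -0.01929549]), 'gripper_force': 0.0, 'finger_gap': 1.0061605067312382}
{'fov_y': 67.88450242384113, 'cx': 317.1146217213054, 'cy': 240.67455230485402, 'origin': array([ 0.28977137, -0.55802736,  0.37373364]), 'orientation': array([-0.13228932,  0.09431721, -0.5666197 ,  0.80780314])}
```

View pics/scene0.png

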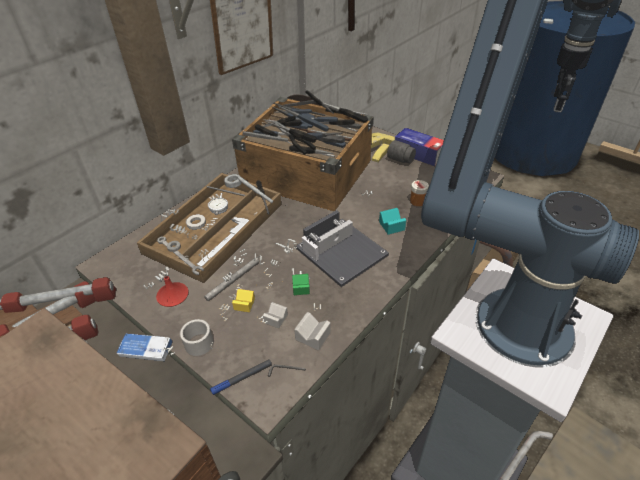

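View pics/top0.png

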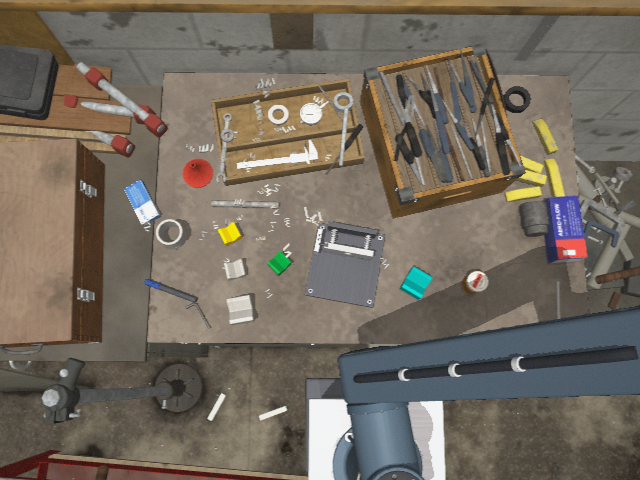

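The top view shows the small grey V-block at (234,268), the larger grey one at (241,309), the fixture at (345,265) and the sleeve at (169,232). In the scene view the small block is at (275,314). I'll zoom in on both.

```bash
python3 - <<'E'
import cv2,numpy as np
a=cv2.imread("pics/top0.png");b=cv2.imread("pics/scene0.png")
r=lambda i,x,y,w,h,W,H:cv2.resize(i[y:y+h,x:x+w],(W,H),interpolation=cv2.INTER_CUBIC)
o=np.vstack([np.hstack([r(a,210,245,50,50,300,300),r(a,295,210,100,60,500,300)]),np.hstack([r(b,250,290,50,50,300,300),r(b,290,205,100,60,500,300)])])
cv2.imwrite("pics/crop0.png",o)
E
cat > h.py <<'E'
import numpy as np,cv2
from scipy.spatial.transform import Rotation as R
from station import manip
def ray(m,u,v):
    f=240/np.tan(np.radians(m["fov_y"])/2)
    d=R.from_quat(m["orientation"]).apply([(u-m["cx"])/f,-(v-m["cy"])/f,-1]); return np.array(m["origin"]),d/np.linalg.norm(d)
def onz(m,u,v,z):
    o,d=ray(m,u,v); return o+d*(z-o[2])/d[2]
def tri(obs):
    A=0;b=0
    for m,u,v in obs:
        o,d=ray(m,u,v);P=np.eye(3)-np.outer(d,d);A=A+P;b=b+P@o
    p=np.linalg.solve(A,b)
    return p,[np.linalg.norm(np.cross(p-ray(*q)[0],ray(*q)[1])) for q in obs]
E
```

```text
(no output)
```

View pics/crop0.png

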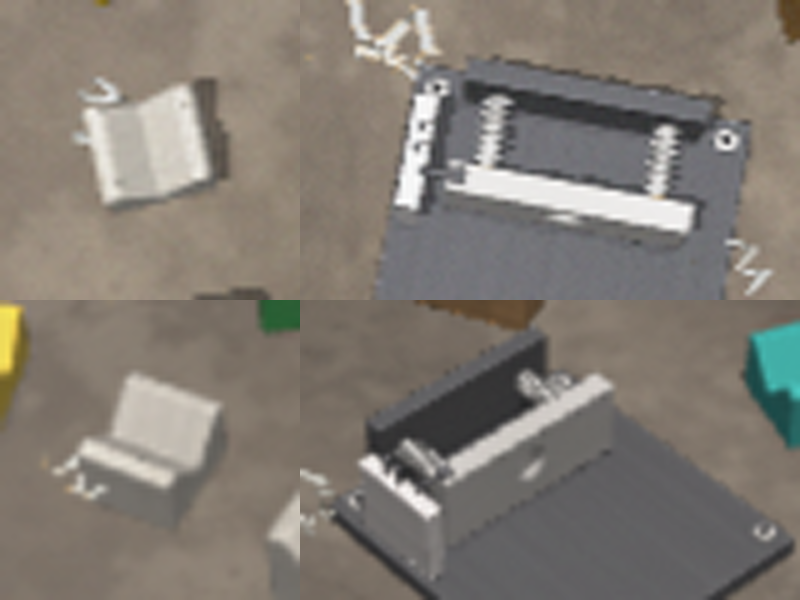

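The crop shows the small block's groove running near-vertical in the top image, with its top corners near (86,108), (190,85), (212,178), (105,205) in crop pixels. The fence's top front edge runs from (450,190) to (692,232).

```bash
python3 - <<'E'
from h import *
t=manip.camera_model("top");s=manip.camera_model("scene")
tc=lambda u,v:(t,210+u/6,245+v/6); sc=lambda u,v:(s,250+u/6,290+(v-300)/6)
tf=lambda u,v:(t,295+(u-300)/5,210+v/5); sf=lambda u,v:(s,290+(u-300)/5,205+(v-300)/5)
for p in[(86,108),(190,85),(212,178),(105,205)]:print("blk",onz(*tc(*p),.03).round(4))
# far-top right corners in scene: (133,375),(222,405) right side; (80,445),(175,487) left
print(tri([tc(190,85),sc(133,375)]),tri([tc(212,178),sc(222,405)]),tri([tc(86,108),sc(80,445)]),tri([tc(105,205),sc(175,487)]))
print("fence L,R",onz(*tf(450,190),.058),onz(*tf(692,232),.058))
print(tri([tf(695,205),sf(610,380)]))
print("plate", [onz(t,u,v,.012).round(4) for u,v in[(306,293),(373,306)]])
st=manip.sense();T=R.from_quat(st["tool_rot"]);w=manip.camera_model("wrist")
print(T.as_matrix().round(3),T.inv().apply(w["origin"]-st["tcp_pos"]),(T.inv()*R.from_quat(w["orientation"])).as_matrix().round(3))
print(np.degrees(np.arctan2(*T.as_matrix()[[1,0],0])), st["q"])
E
```

```text
blk [0.4689 0.3695 0.03  ]
blk [0.4786 0.3276 0.03  ]
blk [0.4405 0.3176 0.03  ]
blk [0.4292 0.3604 0.03  ]
(array([0.47901455, 0.32789823, 0.02885029]), [np.float64(0.0002296672297711093), np.float64(0.00022966722977103994)]) (array([0.44078259, 0.31774235, 0.03022798]), [np.float64(0.000380847871920249), np.float64(0.00038084787192026865)]) (array([0.46780686, 0.36853009, 0.03484124]), [np.float64(0.00035041325546873), np.float64(0.00035041325546867735)]) (array([0.42803934, 0.35942613, 0.03257166]), [np.float64(0.001020270257888246), np.float64(0.0010202702578882544)])
fence L,R [0.50211591 0.12481463 0.058     ] [0.48229814 0.00885965 0.058     ]
(array([0.49278988, 0.00523709, 0.05559146]), [np.float64(0.0035604270075200247), np.float64(0.003560427007519789)])
plate [array([0.3987, 0.1702, 0.012 ]), array([0.3678, 0.0067, 0.012 ])]
[[ 0.94   0.34  -0.   ]
 [ 0.34  -0.94   0.002]
 [ 0.    -0.002 -1.   ]] [ 0.08275806 -0.00133833 -0.14325696] [[ 0.     0.947  0.321]
 [ 1.    -0.     0.   ]
 [ 0.001  0.321 -0.947]]
19.86977877752301 [-1.40250282e+00  5.28357725e-01  1.43376296e+00  1.61368375e-05
  1.18141921e+00 -1.78506036e-01]
```

Both corners and sizes check out: the block centre is about (0.454, 0.344), top about 0.03, groove yaw about 14°. The fence centre is about (0.492, 0.067), width 117.6 mm, yaw about -10°. I'll fly over for a closer wrist view of the fixture first.

Call:
{"method": "drive_tool", "body": {
  "motion": [
    [[85,10.84,-11.56,0,0],[85,10.84,-11.56,0,0],[85,10.84,-11.56,0,0],[85,10.84,-11.56,0,0],[85,10.84,-11.56,0,0],[85,10.84,-11.56,0,0],[85,10.84,-11.56,0,0],[85,10.84,-11.56,0,0],[85,10.84,-11.56,0,0],[85,10.84,-11.56,0,0]]
  ],
  "squeeze": 40
}}

```text
t: 1.1
tcp_pos: [0.4003, -0.1474, 0.2311]
tool_rot: [0.985, 0.174, -0.0, -0.001]
force: [0.4, -0.8, -0.3]
finger_gap: 0.993
gripper_force: 0.0
```

Call:
{"method": "drive_tool", "body": {
  "motion": [
    [[85,4.6,-5.8,0,0],[85,4.6,-5.8,0,0],[85,4.6,-5.8,0,0],[85,4.6,-5.8,0,0],[85,4.6,-5.8,0,0],[85,4.6,-5.8,0,0]]
  ]
}}

```text
t: 1.7
tcp_pos: [0.4714, 0.0622, 0.2311]
tool_rot: [0.985, 0.175, 0.0, -0.0]
force: [0.4, 0.1, 0.1]
finger_gap: 0.993
gripper_force: 0.0
```

```bash
python3 - <<'E'
from h import *
import pickle
s=manip.sense();m=manip.camera_model("wrist");i=manip.snapshot("wrist")[:,:,::-1]
cv2.imwrite("pics/w1.png",i);pickle.dump(m,open("w1.pkl","wb"));print(s["t"],s["tcp_pos"],s["qd"].round(3),s["force"])
E
```

```text
1.7 [0.47142808 0.06222388 0.2310823 ] [-0.066 -0.009  0.029 -0.035  0.002 -0.034] [0.3576302  0.12138867 0.09365518]
```

View pics/w1.png

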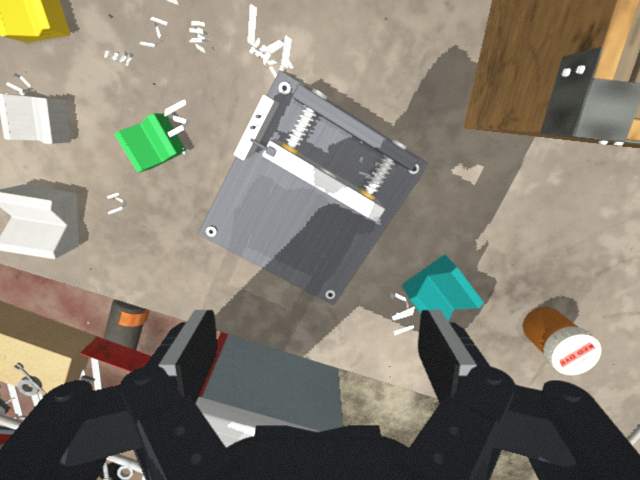

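The wrist view shows the fence's top front edge from (267,153) to (378,222). The plate corners are at (201,235), (335,303), (427,162) and (283,71).

```bash
python3 - <<'E'
from h import *
import pickle
m=pickle.load(open("w1.pkl","rb"));t=manip.camera_model("top")
for p in[(201,235),(335,303),(427,162),(283,71)]:print("plate",onz(m,*p,.012).round(4))
i=cv2.imread("pics/w1.png")
g=cv2.cvtColor(i,cv2.COLOR_BGR2HSV)
k=((g[...,2]>180)&(g[...,1]<40)).astype(np.uint8);k[:135]=0;k[230:]=0;k[:,:262]=0;k[:,395:]=0
n,l,st,c=cv2.connectedComponentsWithStats(k);j=1+st[1:,4].argmax();print(st[j])
pts=np.argwhere(l==j)[:,::-1].astype(np.float32)
box=cv2.boxPoints(cv2.minAreaRect(pts));print(box)
for p in box:print("fence",onz(m,*p,.058).round(4))
a=cv2.imread("pics/top0.png");g=cv2.cvtColor(a,cv2.COLOR_BGR2HSV);k=((g[...,2]>180)&(g[...,1]<40)).astype(np.uint8)
k[:240]=0;k[262:]=0;k[:,:324]=0;k[:,378:]=0
n,l,st,c=cv2.connectedComponentsWithStats(k);j=1+st[1:,4].argmax()
b2=cv2.boxPoints(cv2.minAreaRect(np.argwhere(l==j)[:,::-1].astype(np.float32)));print(st[j],b2)
for p in b2:print("fence top",onz(t,*p,.058).round(4))
print(tri([(t,*b2.mean(0)),(m,*box.mean(0))]))
E
```

```text
plate [0.3966 0.1685 0.012 ]
plate [0.37   0.0049 0.012 ]
plate [ 0.549  -0.0244  0.012 ]
plate [0.5779 0.1366 0.012 ]
[ 262  141  123   80 2209]
[[260.23657 155.19797]
 [269.3111  139.77124]
 [384.77124 207.68896]
 [375.69672 223.11569]]
fence [0.5044 0.1285 0.058 ]
fence [0.5194 0.125  0.058 ]
fence [0.4989 0.0085 0.058 ]
fence [0.4827 0.0105 0.058 ]
[324 240  50  16 298] [[324. 255.]
 [324. 240.]
 [373. 240.]
 [373. 255.]]
fence top [0.485  0.1272 0.058 ]
fence top [0.5217 0.1273 0.058 ]
fence top [0.5224 0.0092 0.058 ]
fence top [0.4857 0.0098 0.058 ]
(array([0.50255441, 0.06950625, 0.0635387 ]), [np.float64(0.0007871123988570434), np.float64(0.0007871123988570159)])
```

Fixture yaw is about -9.8° and the fence face middle about (0.4925, 0.068); the plate corners agree with 185 x 170 mm. Next I'll move above the block.

Call:
{"method": "drive_tool", "body": {
  "motion": [
    [[85,2.68,-9.0,0,0.75],[85,2.68,-9.0,0,0.75],[85,2.68,-9.0,0,0.75],[85,2.68,-9.0,0,0.75],[85,2.68,-9.0,2,0.75],[85,2.68,-9.0,2,0.75],[85,2.68,-9.0,2,0.75],[85,2.68,-9.0,2,0.75],[85,2.68,-9.0,2,0.75]]
  ]
}}

```text
t: 2.65
tcp_pos: [0.4557, 0.3391, 0.1718]
tool_rot: [0.993, 0.12, 0.0, 0.0]
force: [0.5, -0.2, 0.1]
finger_gap: 0.994
gripper_force: 0.0
```

```bash
python3 - <<'E'
from h import *
import pickle
s=manip.sense();m=manip.camera_model("wrist");i=manip.snapshot("wrist")[:,:,::-1]
cv2.imwrite("pics/w2.png",i);pickle.dump(m,open("w2.pkl","wb"));print(s["t"],s["tcp_pos"],s["tool_rot"],s["qd"].round(3))
E
```

```text
2.65 [0.45565349 0.33911599 0.17184303] [9.92788699e-01 1.19876985e-01 2.16909693e-04 2.45431632e-04] [-0.009 -0.02  -0.005  0.004 -0.001  0.002]
```

View pics/w2.png

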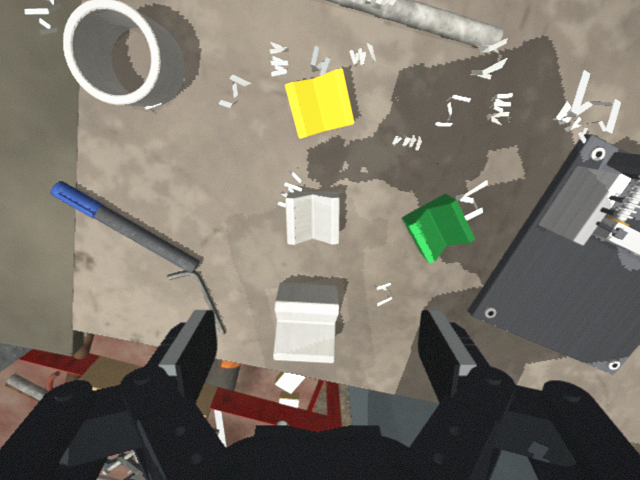

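The small block is at (313,218) with its groove along the tool x axis; its top corners are about (287,195), (338,192), (338,243) and (288,244). The larger block is at (306,320), clear of the finger zone.

```bash
python3 - <<'E'
from h import *
import pickle
m=pickle.load(open("w2.pkl","rb"));t=manip.camera_model("top");s=manip.camera_model("scene")
i=cv2.imread("pics/w2.png");g=cv2.cvtColor(i,cv2.COLOR_BGR2HSV)
k=((g[...,2]>170)&(g[...,1]<45)).astype(np.uint8);k=cv2.morphologyEx(k,cv2.MORPH_OPEN,np.ones((5,5)))
roi=np.zeros_like(k);roi[180:260,270:350]=1;k*=roi
pts=np.argwhere(k)[:,::-1].astype(np.float32);r=cv2.minAreaRect(pts);print(r);print(cv2.approxPolyDP(cv2.convexHull(pts),3,True)[:,0])
tc=lambda u,v:(t,210+u/6,245+v/6); sc=lambda u,v:(s,250+u/6,290+(v-300)/6)
W=[(287,195),(338,192),(338,243),(288,244)];T=[(86,108),(190,85),(212,178),(105,205)];S=[(80,445),(133,375),(222,405),(175,487)]
P=[]
for a,b,c in zip(W,T,S):
    p,e=tri([(m,*a),tc(*b),sc(*c)]);P.append(p);print(p.round(4),np.round(e,4),onz(m,*a,.03).round(4))
print(np.mean(P,0))
E
```

```text
((305.4534912109375, 219.37130737304688), (66.6566162109375, 78.327880859375), 1.9414864778518677)
[[338. 243.]
 [293. 258.]
 [271. 257.]
 [273. 193.]
 [285. 180.]
 [300. 180.]
 [338. 198.]]
[0.471  0.3687 0.0298] [0.0031 0.0022 0.0026] [0.4738 0.3701 0.03  ]
[0.4822 0.3281 0.0237] [0.0033 0.0024 0.0025] [0.486  0.3306 0.03  ]
[0.442  0.318  0.0277] [0.0016 0.0012 0.0012] [0.444  0.3195 0.03  ]
[0.4303 0.3594 0.0282] [0.0022 0.0015 0.0026] [0.433  0.3604 0.03  ]
[0.45636466 0.34351267 0.0273647 ]
```

Call:
{"method": "drive_tool", "body": {
  "motion": [
    [[85,0.06,-0.15,3.5,0],[85,0.06,-0.15,3.5,0],[85,0.06,-0.15,3.5,0],[85,0.06,-0.15,3.5,0]]
  ]
}}

```text
t: 3.1
tcp_pos: [0.4556, 0.3442, 0.0663]
tool_rot: [0.993, 0.12, -0.001, 0.0]
force: [0.8, -0.5, 0.6]
finger_gap: 0.994
gripper_force: 0.0
```

```bash
python3 - <<'E'
from h import *
s=manip.sense();m=manip.camera_model("wrist");i=manip.snapshot("wrist")[:,:,::-1]
cv2.imwrite("pics/w3.png",i);print(s["tcp_pos"],s["tool_rot"])
E
```

```text
[0.45564615 0.34421195 0.0662687 ] [ 9.92786392e-01  1.19891619e-01 -1.00892266e-03  4.03091215e-04]
```

View pics/w3.png

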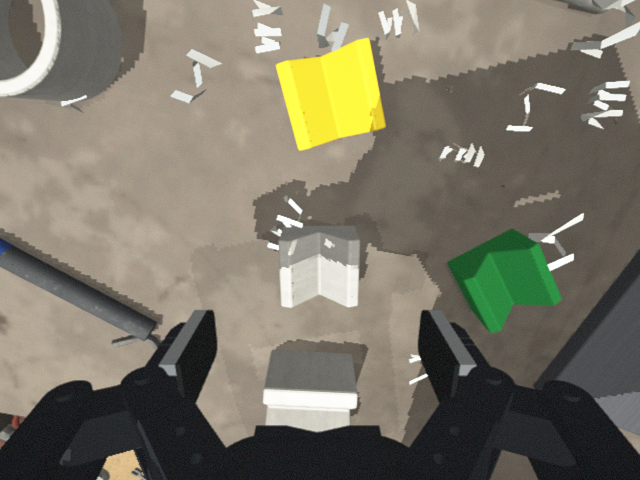

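The block sits centred and aligned between the fingers, spanning columns 281–358. Its shaded +x end face takes rows 228–265 and its top rows 265–306, so my earlier wrist corners at the +x end were bottom corners. I'll correct for that now.

```bash
python3 - <<'E'
from h import *
m=manip.camera_model("wrist")
s=manip.sense();T=R.from_quat(s["tool_rot"])
for p,z in[((281,306),.03),((358,305),.03),((280,265),.03),((358,263),.03),((280,233),0),((358,228),0)]:
    q=onz(m,*p,z);print(q.round(4),T.inv().apply(q-s["tcp_pos"]).round(4))
E
```

```text
[0.434  0.3622 0.03  ] [-0.0183 -0.0221  0.038 ]
[0.4452 0.3196 0.03  ] [-0.0176  0.022   0.0379]
[0.4587 0.368  0.03  ] [ 0.007  -0.0218  0.038 ]
[0.4701 0.3267 0.03  ] [0.0082 0.021  0.038 ]
[0.4668 0.3728 0.    ] [ 0.016  -0.0245  0.068 ]
[0.4815 0.3266 0.    ] [0.0193 0.0238 0.068 ]
```

Width comes out at 44 mm and the block is centred in x to within about 2 mm. I'll descend and grip.

Call:
{"method": "drive_tool", "body": {
  "motion": [
    [[85,0.03,0,1.5,0],[85,0.03,0,2.1,0],[85,0.03,0,2.1,0],[85,0.03,0,2.1,0],[35,0.03,0,2.1,0],[35,0.03,0,2.1,0],[35,0.03,0,2.1,0],[35,0.03,0,2.1,0],[35,0.03,0,2.1,0],[35,0.03,0,2.1,0]]
  ],
  "squeeze": 60
}}

```text
t: 4.15
tcp_pos: [0.4573, 0.346, 0.005]
tool_rot: [0.993, 0.121, 0.001, -0.0]
force: [-0.9, -1.9, 8.3]
finger_gap: 0.499
gripper_force: 62.9
```

Call:
{"method": "drive_tool", "body": {
  "motion": [
    [[35,0,0,-1.5,0],[35,0,0,-3,0],[35,0,0,-3.5,0],[35,0,0,-3.5,0],[35,0,0,-3.5,0]]
  ]
}}

```text
t: 4.65
tcp_pos: [0.4557, 0.3454, 0.1079]
tool_rot: [0.993, 0.121, -0.001, 0.0]
force: [-0.1, 0.0, -3.2]
finger_gap: 0.495
gripper_force: 62.8
```

```bash
cat >> h.py <<'E'
def plan(x,y,z,yaw):
    s=manip.sense();T=R.from_quat(s["tool_rot"]);X=T.as_matrix()[:,0];c=np.degrees(np.arctan2(X[1],X[0]))
    print(s["t"],s["tcp_pos"].round(4),"yaw",c.round(2),"F",s["force"].round(1),"gap",s["finger_gap"],s["gripper_force"])
    print("units",(T.inv().apply(np.array([x,y,z])-s["tcp_pos"])/.03).round(3),"turn",(c-yaw)/8)
E
python3 -c "
from h import *
plan(.4432,.0765,.06,-9.8)"
```

```text
4.65 [0.4557 0.3454 0.1079] yaw 13.87 F [-0.1  0.  -3.2] gap 0.4950020294720335 62.79811767395586
units [-2.55   8.602  1.601] turn 2.9588896635694253
```

The block is lifted: a 3.2 N load matches 0.3 kg. Carrying it to above the seat.

Call:
{"method": "drive_tool", "body": {
  "motion": [
    [[35,-2.55,8.6,0,3],[35,-2.55,8.6,0,3],[35,-2.55,8.6,0,3],[35,-2.55,8.6,0,3],[35,-2.55,8.6,0,3],[35,-2.55,8.6,1.6,3],[35,-2.55,8.6,1.6,3],[35,-2.55,8.6,1.6,3],[35,-2.55,8.6,1.6,3]]
  ]
}}

```text
t: 5.55
tcp_pos: [0.4441, 0.0777, 0.0606]
tool_rot: [0.996, -0.088, 0.0, -0.0]
force: [0.4, 0.2, -1.9]
finger_gap: 0.497
gripper_force: 63.1
```

```bash
python3 - <<'E'
from h import *
import pickle
plan(.4432,.0765,.02,-9.8)
m=manip.camera_model("wrist");i=manip.snapshot("wrist")[:,:,::-1]
cv2.imwrite("pics/w4.png",i);pickle.dump(m,open("w4.pkl","wb"))
E
```

```text
5.55 [0.4441 0.0777 0.0606] yaw -10.08 F [ 0.4  0.2 -1.9] gap 0.4974722413531046 63.10925316531211
units [-0.022  0.043  1.354] turn -0.03463393578155527
```

View pics/w4.png

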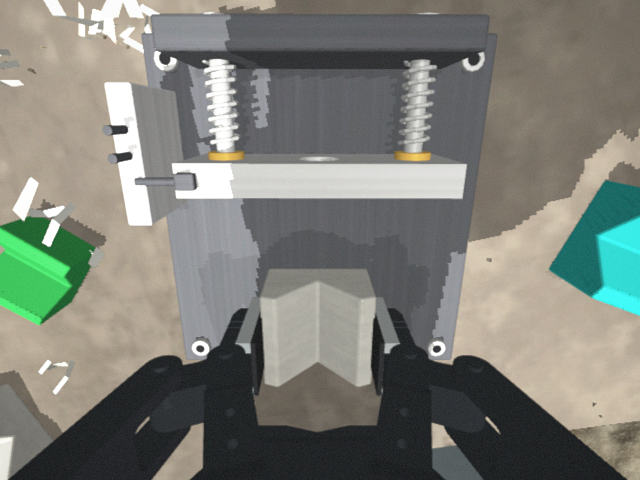

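The view shows the fence level at rows 163–198, columns 174–465, with its hole at (320,159). The block's groove is at column 318 and the pointer at (186,181), in front of both pins at (116,157) and (112,130).

```bash
python3 - <<'E'
from h import *
import pickle
m=pickle.load(open("w4.pkl","rb"));s=manip.sense();T=R.from_quat(s["tool_rot"])
f=lambda u,v,z:(1e3*T.inv().apply(onz(m,u,v,z)-s["tcp_pos"])).round(1)
for n,u,v,z in[("fenceL",175,198,.058),("fenceR",464,198,.058),("backL",173,163,.058),("backR",465,163,.058),("hole",320,159,.047),("bscrewL",165,60,.012),("bscrewR",473,60,.012),("fscrewL",200,348,.012),("fscrewR",437,348,.012),("blkL",265,270,.086),("blkR",371,270,.086),("groove",318,282,.07),("groove2",318,360,.07),("b+xbotL",265,270,.056),("b+xbotR",371,270,.056),("b-xtopL",262,385,.086)]:print(n,f(u,v,z))
p,e=tri([(m,464,198),(manip.camera_model("top"),295+392/5,210+232/5)]);print(p,e)
E
```

```text
fenceL [ 50.8 -60.    3.4]
fenceR [50.7 60.   3.4]
backL [ 65.1 -59.    3.4]
backR [65.  58.5  3.4]
hole [65.5  0.3 14.4]
bscrewL [108.9 -74.7  49.5]
bscrewR [108.8  74.6  49.5]
fscrewL [-55.3 -75.1  49.2]
fscrewR [-55.4  74.8  49.1]
blkL [ 30.5 -19.7 -24.7]
blkR [ 30.5  18.4 -24.7]
groove [18.1 -0.6 -8.7]
groove2 [-20.2  -0.6  -8.8]
b+xbotL [ 17.4 -24.5   5.3]
b+xbotR [17.4 23.3  5.3]
b-xtopL [-20.  -23.3 -24.8]
[0.48302358 0.00842748 0.05397195] [np.float64(2.162084902298312e-06), np.float64(2.16208490227228e-06)]
```

Everything is centred and square to within 1 mm, and the fence face is 51 mm ahead. Lowering the block onto the plate.

Call:
{"method": "drive_tool", "body": {
  "motion": [
    [[35,0,0,0.8,0],[35,0,0,1.2,0],[35,0,0,1.35,0],[35,0,0,1.35,0],[35,0,0,1.4,0],[35,0,0,1.4,0]]
  ]
}}

```text
t: 6.2
tcp_pos: [0.4446, 0.0771, 0.0191]
tool_rot: [0.996, -0.088, 0.001, -0.0]
force: [0.2, -0.5, -1.8]
finger_gap: 0.497
gripper_force: 63.1
```

Call:
{"method": "drive_tool", "body": {
  "motion": [
    [[35,0,0,0.05,0],[35,0,0,0.08,0],[35,0,0,0.08,0]]
  ]
}}

```text
t: 6.5
tcp_pos: [0.4445, 0.077, 0.017]
tool_rot: [0.996, -0.088, 0.001, -0.0]
force: [-1.2, 0.6, 6.9]
finger_gap: 0.501
gripper_force: 64.4
```

It touched the plate at +6.9 N. I'll ease off slightly and slide forward.

Call:
{"method": "drive_tool", "body": {
  "motion": [
    [[35,0,0,-0.02,0],[35,0.3,0,-0.02,0],[35,0.6,0,-0.02,0],[35,0.85,0,-0.02,0],[35,0.85,0,-0.02,0]]
  ]
}}

```text
t: 7.0
tcp_pos: [0.4672, 0.0726, 0.017]
tool_rot: [0.996, -0.088, -0.002, -0.0]
force: [-3.7, 1.2, 6.7]
finger_gap: 0.499
gripper_force: 64.4
```

Call:
{"method": "drive_tool", "body": {
  "motion": [
    [[35,0.1,0,0,0],[35,0.2,0,0,0],[35,0.3,0,0,0],[35,0.4,0,0,0],[35,0.4,0,0,0]]
  ]
}}

```text
t: 7.5
tcp_pos: [0.476, 0.0709, 0.0171]
tool_rot: [0.996, -0.088, -0.005, -0.0]
force: [-7.7, 1.2, 10.8]
finger_gap: 0.496
gripper_force: 64.9
```

```bash
python3 - <<'E'
from h import *
plan(.489,.069,.017,-9.9)
E
```

```text
7.5 [0.476  0.0709 0.0171] yaw -10.12 F [-7.7  1.2 10.8] gap 0.49609303258230825 64.87792247906327
units [ 0.437 -0.013 -0.002] turn -0.027677525030274763
```

Call:
{"method": "drive_tool", "body": {
  "motion": [
    [[35,0.1,0,-0.01,0],[35,0.2,0,-0.02,0],[35,0.3,0,-0.02,0],[35,0.4,0,-0.02,0],[35,0.4,0,-0.02,0],[35,0.4,0,-0.02,0]]
  ]
}}

```text
t: 8.1
tcp_pos: [0.4847, 0.0693, 0.0171]
tool_rot: [0.996, -0.088, -0.008, -0.0]
force: [-11.3, 2.2, 10.5]
finger_gap: 0.498
gripper_force: 64.8
```

```bash
python3 - <<'E'
from h import *
import pickle
plan(.489,.069,.017,-9.9)
m=manip.camera_model("wrist");i=manip.snapshot("wrist")[:,:,::-1]
cv2.imwrite("pics/w5.png",i);pickle.dump(m,open("w5.pkl","wb"))
E
```

```text
8.1 [0.4847 0.0693 0.0171] yaw -10.09 F [-11.3   2.2  10.5] gap 0.49778261345522534 64.844421884045
units [ 0.143 -0.015  0.002] turn -0.02313489142349634
```

View pics/w5.png

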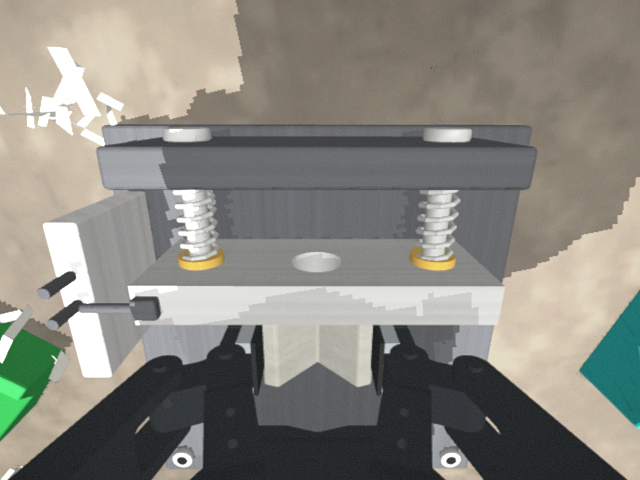

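The pointer at row 306 is about level with the first pin's base at (78,304), so travel is near 10 mm. The fence stays square, with its hole at (317,262) and the groove at column 318. I'll quantify the travel.

```bash
python3 - <<'E'
from h import *
import pickle
a=np.radians(-9.95);X=np.array([np.cos(a),np.sin(a),0]);Y=np.array([-X[1],X[0],0]);O=np.array([.4925,.068,0])
m4=pickle.load(open("w4.pkl","rb"));m5=pickle.load(open("w5.pkl","rb"))
f=lambda m,u,v,z:[round(1e3*float((onz(m,u,v,z)-O)@d),1) for d in(X,Y)]
print("front before",f(m4,320,198,.058),"after",f(m5,317,324,.058),"top front? after row286",f(m5,317,286,.058))
print("back before",f(m4,320,163,.058),"after row 240",f(m5,317,240,.058))
print("pin bases before",f(m4,124,129,.058),f(m4,130,156,.058),"after",f(m5,74,272,.058),f(m5,80,304,.058))
print("pin tops after",f(m5,42,291,.07),f(m5,53,323,.07),"before",f(m4,108,130,.07),f(m4,112,158,.07))
print("bracket front top before",f(m4,320,51,.06),"after",f(m5,317,188,.06),f(m5,317,147,.06))
E
```

```text
front before [1.9, 1.1] after [11.3, 1.3] top front? after row286 [25.2, 1.3]
back before [16.2, 1.1] after row 240 [40.6, 1.2]
pin bases before [29.4, 77.7] [19.1, 77.1] after [30.2, 76.7] [19.0, 77.4]
pin tops after [29.9, 78.0] [19.6, 77.5] before [29.4, 77.3] [19.5, 77.7]
bracket front top before [56.2, 1.2] after [56.8, 1.2] [67.9, 1.2]
```

Travel is about 9.4 mm (fence thickness measures 14 mm, as it should), so I need about 5.5 mm more.

Call:
{"method": "drive_tool", "body": {
  "motion": [
    [[35,0.08,0,0,0],[35,0.16,0,-0.01,0],[35,0.22,0,-0.02,0],[35,0.22,0,-0.02,0],[35,0.22,0,-0.02,0],[35,0.22,0,-0.02,0]]
  ]
}}

```text
t: 8.75
tcp_pos: [0.4898, 0.0684, 0.0172]
tool_rot: [0.996, -0.088, -0.01, -0.0]
force: [-13.0, 1.8, 8.0]
finger_gap: 0.497
gripper_force: 64.5
```

```bash
python3 - <<'E'
from h import *
import pickle
plan(.489,.069,.017,-9.9)
m=manip.camera_model("wrist");i=manip.snapshot("wrist")[:,:,::-1]
cv2.imwrite("pics/w6.png",i);pickle.dump(m,open("w6.pkl","wb"))
E
```

```text
8.75 [0.4898 0.0684 0.0172] yaw -10.07 F [-13.    1.8   8. ] gap 0.4965530197638124 64.47879952378571
units [-0.03  -0.016  0.008] turn -0.020753954623322857
```

View pics/w6.png

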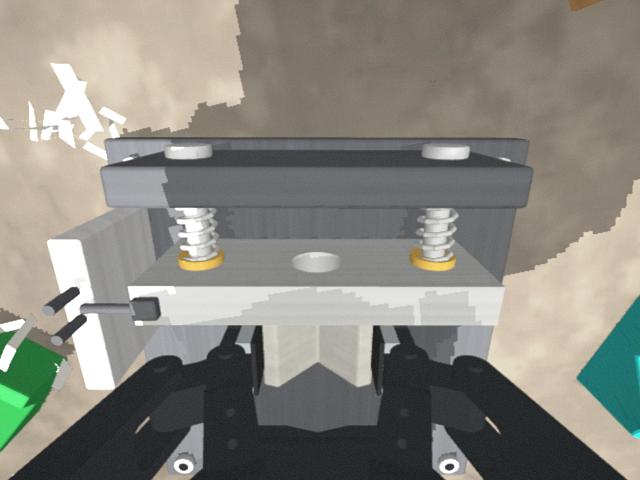

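The pointer (row 307) now stands between the pin bases at rows 290 and 320, with the block square and centred. I'll let it settle for a moment, then hand in.

Call:
{"method": "drive_tool", "body": {
  "motion": [
    [[35,0,0,0,0],[35,0,0,0,0],[35,0,0,0,0],[35,0,0,0,0],[35,0,0,0,0]]
  ]
}}

```text
t: 9.3
tcp_pos: [0.4898, 0.0684, 0.0172]
tool_rot: [0.996, -0.088, -0.01, -0.0]
force: [-12.3, 2.4, 7.9]
finger_gap: 0.497
gripper_force: 64.5
```

```bash
python3 - <<'E'
from h import *
import pickle
a=np.radians(-9.95);X=np.array([np.cos(a),np.sin(a),0]);O=np.array([.4925,.068,0]);m=pickle.load(open("w6.pkl","rb"))
tr=1e3*float((onz(m,317,324,.058)-O)@X)-1.9
s=manip.sense();print("travel",tr,s["tcp_pos"],s["force"],abs(s["qd"]).max())
if 12<tr<17.5: print(manip.sign_off())
E
```

```text
travel 14.689238536556617 [0.48980749 0.0683829  0.01722004] [-12.30242067   2.35935095   7.94808701] 0.001922307531947466
the job is handed in; nothing more can be done
None
```

The job is handed in, with the arm still holding the V-block flat, square and lined up with the hole; the fence is about 14.7 mm back with the pointer between the pins, a push of about 9 N judging from that travel, and no verdict came back.

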